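Seat a board in the programming jig and hold the probe head down

TASK

On the programming jig, push the small green circuit board along the base plate into the jig's corner, square against both the back fence and the right-hand fence. Then, with the fingertips, swing the spring-loaded black probe head over and gently press it fully down so that its pins press on the board, and finish while still holding it down, because it springs open when let go. Only push: lift or grip nothing, and leave the tools and parts lying around the jig where they are.

Things in the scene. Friction and masses are not known exactly. Their poses are not given: they have to be found in the camera images.
- jig: programming jig fixed to the desk: grey metal base plate 220 (x) x 200 (y) x 10 mm with two white fences and a hinged probe head. Origin: centre of the plate's underside, at desk height; x away from the robot towards the hinge, y left, z up. A small black programmer box stands at x = 62 to 104, y = 63 to 93 mm, 25 mm high.
- corner (a point): where the faces of the two fences meet on the plate's top, at jig (45, -20, 10) mm. The fences are 12 mm thick and 6 mm high above the plate: the back one along y from -35 to +90 mm with its face at x = 45, the right-hand one along x from -5 to +45 mm with its face at y = -20.
- seat (a point): where the centre of the board's underside lies when it is seated: jig (27.5, 5, 10) mm, with the board's axes parallel to the jig's (its 50 mm sides along the back fence)
- board: loose green circuit board to be seated, 35 (x) x 50 (y) mm, solid to the touch up to 9 mm, its tallest parts 13 mm; about 30 g. Origin: centre of its underside. Black pin header along its -y end, green terminal block at its +y end. It starts on the plate, in front of and left of the corner, up to 0.45 rad from square.
- probe_head (a joint): angle of the probe head, rad: 0 = fully down (hard stop), 1.8 = open, leaning 13 degrees back away from the robot, as at the start. Turns about the jig's y through point head_hinge. A spring drives it open: 1 to 3 N at the press bar on the way, 5 N at the bottom with the pins pressing on the board.
- head_hinge (a point): middle of the head's hinge axis, jig (75, 0, 33) mm; the axis lies along the jig's y. Steel hinge cheeks stand at jig x = 62 to 92, y = 31 to 52 mm on both sides, 42 mm high.
- press_bar (a point): on the red round press bar (15 mm thick, 56 mm long) at the free end of the head, 104 mm from the hinge axis, on the back of the head, 7.5 mm above its middle plane. The back faces up when the head is down (this point is then 40 mm above the desk) and away from the robot when it is open.
- head_back (a point): on the bare back face of the head, 80 mm from the hinge axis and 4 mm above its middle plane; the place to push. The head is a black plate 56 mm wide, 8 mm thick, 112 mm long from axis to end. A small green wiring board and grey socket stand up to 12 mm off its middle plane, 23 to 57 mm from the axis; 58 to 95 mm is bare.
- probe_pins: row of six thin sprung brass pins under the head's yellow pin block; origin: middle of the row, at the tips. With the head down they meet the header of a seated board and give 2.5 mm against about 4 N.
- next_board: bystander: a smaller green circuit board, 30 x 42 x 13 mm, on the desk left of the jig; origin under its centre
- side_cutter: bystander: side cutter with red handles, 44 x 117 x 10 mm, on the desk right of the jig; origin under its centre, long along its y
- tweezers: bystander: steel tweezers, 12 x 118 x 8 mm, on the desk right of the side cutter; origin under the centre, long along y
- marker: bystander: black marker pen, 18 x 136 x 19 mm, on the desk left of the jig; origin under the centre, long along y
- printed_clip: bystander: orange printed clip, 16 x 32 x 10 mm, on the desk right of the jig; origin under the centre

How it is judged:
By the outcome, as a careful person would: the job done as asked, in the order asked, and still so for the second after the job is handed in, while the arm keeps its last pose, push and grip.
It also fails if it takes over 64 s, if anything falls off the work surface, if the arm or the gripper's body presses on something with over 40 N, if the wrist force passes 120 N, or if a joint passes its speed limit or range.

ROBOT

A 6-joint arm with a two-finger parallel gripper is mounted at the origin on a cart in front of the work surface, level with it; the furniture and walls round the work are solid. World frame = base frame: x ahead of the robot, y to its left, z up, the work surface at z = 0. Lengths are in mm, angles in degrees, forces in N, time in s.
With the tool pointing down it reaches from about 275 to 1000 mm from the base axis. Payload 8.4 kg.
Tool frame: the origin (TCP) lies where the fingers leave the gripper's body, on its centre line; the fingertips stand 73 mm ahead of it and the grasp point (between the pads) lies 54 mm ahead of it; z points along the fingers, y is the line along which they close (so a half turn about z gives the same grasp; the last joint's range is limited). The gripper opens to 85 mm and grips with 20 to 120 N. Pads are 22 mm wide; open, the fingers measure 114 mm over their backs; the gripper's body (76 mm by 85 mm) begins 54 mm behind the grasp point. The pads swing forward as they close: fully open they stand 13 mm farther back than shut.
Start: joints at [-70.669, 20.225, 93.587, -0, 66.188, -0.138], TCP at [208.31, -589.267, 303.881] pointing down, gripper open.
Joint ranges: [-150.9, 150.9], [-52.94, 120.26], [3.33, 152.33], [-74.26, 254.26], [0, 154.13], [-172.89, 172.89]. Speed limits (degrees/s): [127.2, 127.2, 159.86, 180, 180, 180].

INTERFACE

Orientations are given as a 3x3 rotation matrix whose columns are the frame's x, y, z axes.
In Python, from cell import robot, monitor, imaging, spotter gives the robot as it stands. Calls block until the motion is done:
- robot.movep(position, orientation): joint-space move of the TCP to a pose.
- robot.line_to(position, v=150, rotation=None, f_stop=None): straight line of the TCP; rotation=None keeps the orientation; v is the mean speed in mm/s. With f_stop (N) it stops when the force on the tool has changed by that much, and returns True; else False.
- robot.set_joints(angles): joint-space move.
- robot.gripper_open() and robot.close(newtons=None): open the fingers fully, or close them until they stop; newtons is the grip in N (None keeps the last).
- robot.wait(seconds).
- robot.solve_ik(position, orientation): joint angles nearest the present ones, or None.
- monitor.sense(): the state.
- imaging.camera(name): name is "side" or "top"; returns the picture (480x640x3 uint8, red, green, blue); there is no depth.
- imaging.camera_model(name): a dict with "fx", "fy", "cx", "cy" (pixels), "extrinsics" (4x4, takes a point from world to camera coordinates). Camera axes: x right, y up, looking along -z (the intrinsics and any distortion apply to the point x, -y, -z); pixel columns grow to the right and rows downward; lengths in mm; the calibration is good to about 2 mm. A picture is of the moment at which its call begins. camera_model takes no time and is no camera call.
A pose or a line that the arm cannot do raises robot.MotionError and nothing moves.
- robot.hand_in(): hands the job in; it is judged then, once.
Trained networks look in the newest picture that a camera, given by its name, has taken for a name from the list of things; names that differ only in an ending like _2 or _b are one class to them, and where a whole thing is asked for, a point or a joint stands for the part that bears it (a point fixed in the world has none). Each returns a list of dicts, best first, with "score" (0 to 1); they miss things now and then, are a little off and sometimes report something else, mostly with a low value. They report only what shows in the picture. A call takes as long as a camera call.
- spotter.masks_of(label, camera): "mask" (480x640 bool, what is visible of it) and "uv" ([column, row] in pixels, amid what is visible of it).
The state is a dict: "t": time; "qpos": joint angles; "joint_velocities": joint speeds; "effort": joint torques, N m; "tool_pos": TCP position; "tool_rot": TCP orientation; "ft_force": force on the tool from outside, world axes, zero at the start; "moment": the same for the moment, N m; "grip_width": opening from 0.0 (shut) to 1.0 (fully open); "finger_force": force on a finger pad.
Only numpy, scipy, OpenCV 4.12 (cv2) and the standard library are available. Lean on these libraries where they do the work, as an engineer would, in place of code of your own. Each camera call takes 0.05 s, during which the arm holds its last target. There are 200 camera calls.

## Working session

There is one attempt and no reset: what is moved stays moved. The work goes in short steps, each a Python script; the robot and the scene stay as the last script left them, time stands still between calls to the robot, and variables do not carry over. Pictures are saved under pics/ and viewed, at most 10 in all, crops included, and the job is handed in when it is done.

```bash
ls; mkdir -p pics
python3 - <<'E'
from cell import robot, monitor, imaging, spotter
import cv2, numpy as np
for c in ("side","top"):
    im=imaging.camera(c); cv2.imwrite(f"pics/{c}0.png",im[:,:,::-1])
    m=imaging.camera_model(c); print(c,{k:(np.round(v,4).tolist()) for k,v in m.items()})
    for l in ("jig","board","probe_head","press_bar","next_board","side_cutter","marker","printed_clip","tweezers"):
        r=spotter.masks_of(l,c)
        print(l,[(round(float(d["score"]),2),np.round(d["uv"],1).tolist(),int(d["mask"].sum())) for d in r[:3]])
print(monitor.sense())
E
```

```text
cell.py
pics
side {'fx': 510.5483, 'fy': 510.5483, 'cx': 317.768, 'cy': 232.6497, 'extrinsics': [[0.9674, -0.2524, 0.0198, -478.9028], [0.1226, 0.5354, 0.8356, -137.3302], [-0.2216, -0.806, 0.5489, -756.2641], [0.0, 0.0, 0.0, 1.0]]}
jig [(0.64, [317.3, 257.8], 9293)]
board [(0.59, [268.6, 237.5], 332)]
probe_head [(0.81, [360.3, 208.3], 1087)]
press_bar [(0.94, [358.4, 213.8], 1083)]
next_board [(0.46, [322.8, 209.9], 196)]
side_cutter [(0.74, [303.0, 313.3], 911)]
marker [(0.97, [269.3, 211.2], 518), (0.39, [314.2, 259.7], 9369)]
printed_clip [(0.55, [364.8, 297.3], 143)]
tweezers [(0.71, [295.3, 337.4], 603), (0.67, [358.3, 210.8], 1146)]
top {'fx': 616.43, 'fy': 616.43, 'cx': 332.2827, 'cy': 248.6538, 'extrinsics': [[0.0122, -0.9994, 0.0319, 66.4113], [0.9948, 0.0153, 0.1003, -535.6473], [-0.1008, 0.0305, 0.9944, -989.9967], [0.0, 0.0, 0.0, 1.0]]}
jig [(0.74, [343.2, 273.0], 15532)]
board [(0.63, [305.1, 307.7], 645), (0.28, [345.3, 271.3], 15638)]
probe_head [(0.63, [344.1, 212.1], 1296)]
press_bar [(0.89, [345.7, 213.3], 1256), (0.45, [343.9, 271.3], 15641)]
next_board [(0.74, [
[... 321 characters left out ...]
2773e+01, -1.37855762e-01]), 'joint_velocities': array([-0.05830817,  0.03350782,  0.01091671, -0.02925522,  0.08601739,
       -0.02693226]), 'effort': array([ 3.26072022e-04, -6.05191898e+01, -3.42449856e+01,  6.25589018e-05,
        1.55739199e-03,  4.65785234e-06]), 'tool_pos': array([ 208.33657179, -589.26008323,  303.90411145]), 'tool_rot': array([[ 9.42804170e-01,  3.33347113e-01,  2.91576587e-06],
       [ 3.33347113e-01, -9.42804169e-01, -2.91951276e-05],
       [-6.98311529e-06,  2.84972502e-05, -1.00000000e+00]]), 'ft_force': array([ 0.10900435, -0.24642395, -0.56515791]), 'moment': array([0.02224168, 0.03324374, 0.00869175]), 'finger_force': 0.0, 'grip_width': 1.0016394226423344}
```

Run:
```python
import cv2
a=cv2.imread("pics/top0.png")[170:370,200:480]; cv2.imwrite("pics/topc.png",cv2.resize(a,(784,560),interpolation=cv2.INTER_CUBIC))
a=cv2.imread("pics/side0.png")[150:350,200:460]; cv2.imwrite("pics/sidec.png",cv2.resize(a,(780,600),interpolation=cv2.INTER_CUBIC))
```

```text
(no output)
```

View pics/topc.png

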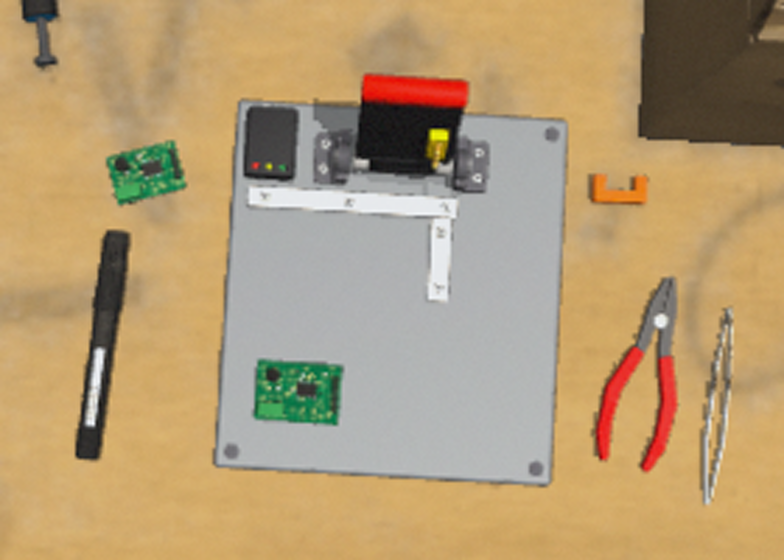

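View pics/sidec.png

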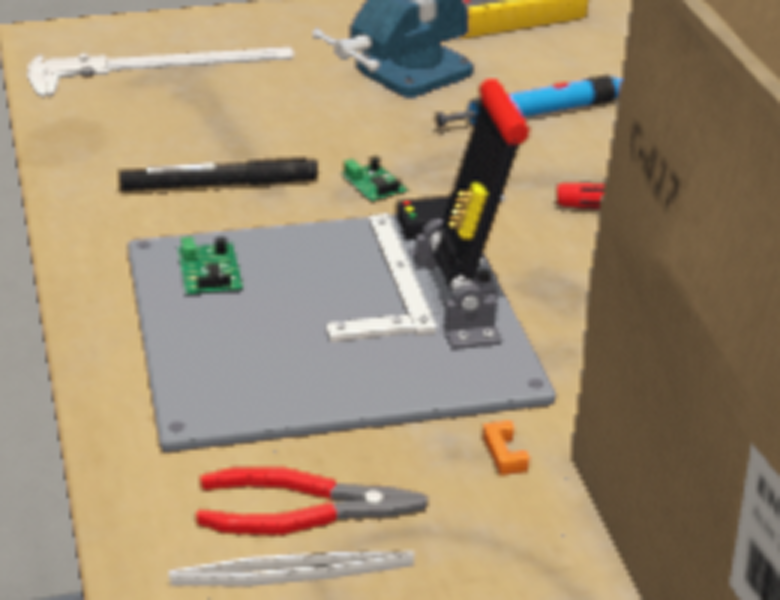

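The crops show the jig with its four plate corners clearly visible: top view at about (285.7,205.7), (402.9,212.9), (396.4,343.6) and (277,336). The board is nearly square to the jig at about (306,310), the head is open, and the box is clear to the right. I'll fit the jig and board poses from both views next.

```bash
cat > fit.py <<'E'
import numpy as np, cv2
from cell import imaging
from scipy.optimize import least_squares
M={c:imaging.camera_model(c) for c in("side","top")}
def proj(c,P):
    m=M[c];E=np.array(m["extrinsics"]);p=np.atleast_2d(P)@E[:3,:3].T+E[:3,3]
    return np.c_[m["fx"]*p[:,0]/-p[:,2]+m["cx"], m["fy"]*-p[:,1]/-p[:,2]+m["cy"]]
def place(q,L):
    c,s=np.cos(q[2]),np.sin(q[2]);L=np.atleast_2d(L).astype(float)
    return np.c_[q[0]+c*L[:,0]-s*L[:,1],q[1]+s*L[:,0]+c*L[:,1],L[:,2]+(q[3] if len(q)>3 else 0)]
def fit(obs,q0):  # obs: list (cam, local xyz, uv)
    def res(q): return np.concatenate([proj(c,place(q,l))[0]-u for c,l,u in obs])
    r=least_squares(res,q0,loss="soft_l1"); return r.x,res(r.x).reshape(-1,2)
E
python3 - <<'E'
from fit import *
from cell import spotter
T=lambda u,v:np.array([200+u/2.8-.3,170+v/2.8-.3]); S=lambda u,v:np.array([200+u/3-.3,150+v/3-.3])
obs=[("top",(110,100,10),T(240,100)),("top",(110,-100,10),T(568,120)),("top",(-110,-100,10),T(551,484)),("top",(-110,100,10),T(216,464)),
("top",(57,90,16),T(248,186)),("top",(45,90,16),T(248,207)),("top",(-5,-20,16),T(427,299)),("top",(-5,-32,16),T(447,301)),
("side",(-110,100,10),S(130,241)),("side",(-110,-100,10),S(162,442)),("side",(110,-100,10),S(553,399)),("side",(-5,-20,16),S(327,324)),("side",(57,90,16),S(385,215))]
for name,o in(("all",obs),("top",obs[:8]),("side",obs[8:])):
  for q0 in ([500,0,0],[500,0,0,0]):
    if len(q0)==4 and name!="all":continue
    q,r=fit(o,q0); print(name,np.round(q,3),"rms",round(float(np.sqrt((r**2).mean())),2)); 
q,r=fit(obs,[500,0,0]); print(np.round(r,1).tolist()); np.save("jig.npy",q)
# board
ob=[("top",(17.5,25,1.6),T(257,359)),("top",(17.5,-25,1.6),T(344,366)),("top",(-17.5,-25,1.6),T(339,426)),("top",(-17.5,25,1.6),T(254,419)),
("side",(-17.5,-25,1.6),S(189,295)),("side",(17.5,-25,1.6),S(243,290))]
for o in(ob,ob[:4]):
  def f(o):
    o=[(c,(l[0],l[1],l[2]+10),u) for c,l,u in o]; return fit(o,[450,60,0])
  b,r=f(o); print("board",np.round(b,3),np.round(r,1).tolist())
  d=b[:2]-q[:2];c,s=np.cos(q[2]),np.sin(q[2]); print("in jig",c*d[0]+s*d[1],-s*d[0]+c*d[1],b[2]-q[2])
b,r=fit([(c,(l[0],l[1],l[2]),u) for c,l,u in ob],[450,60,0,10]); print("board z free",np.round(b,2))
# overlay
pts=[p[1] for p in obs]+[(75+23+.97*7,y,33+101) for y in(-28,28)]
for c in M:
    im=cv2.imread(f"pics/{c}0.png"); x0,y0=(200,150)
    im=cv2.resize(im[150:350,200:460],(780,600),interpolation=cv2.INTER_CUBIC)
    for p in proj(c,place(q,pts)): cv2.circle(im,tuple(int(v) for v in (p-[x0,y0]+.33)*3),3,(255,0,255),1)
    cv2.imwrite(f"pics/ov_{c}.png",im)
E
```

```text
all [ 4.94725e+02  5.90790e+01 -4.50000e-02] rms 0.8
all [ 4.94934e+02  5.94410e+01 -4.60000e-02 -2.04500e+00] rms 0.68
top [ 4.95029e+02  5.92800e+01 -4.40000e-02] rms 0.56
side [ 4.9397e+02  5.7648e+01 -5.0000e-02] rms 0.91
[[-0.6, -0.6], [0.6, -0.4], [0.6, 0.9], [-0.7, 1.3], [0.3, -0.1], [-0.1, -0.4], [0.3, 0.6], [0.4, 0.3], [-0.8, -0.8], [-0.3, -0.1], [2.1, -1.9], [0.1, -0.3], [1.1, -0.4]]
board [433.907 115.058  -6.344] [[0.6, 0.2], [-0.4, -0.1], [-0.2, -0.3], [-0.1, -0.0], [-0.9, 0.2], [0.5, 0.0]]
in jig -63.25661429311286 53.20735327182254 -6.299040018706229
board [ 4.33817e+02  1.14999e+02 -6.30000e-02] [[0.6, 0.2], [-0.3, 0.0], [-0.2, -0.2], [-0.1, 0.0]]
in jig -63.344399117591024 53.144188561005464 -0.018642258415661937
board z free [433.9  114.99  -6.34  10.34]
```

View pics/ov_top.png

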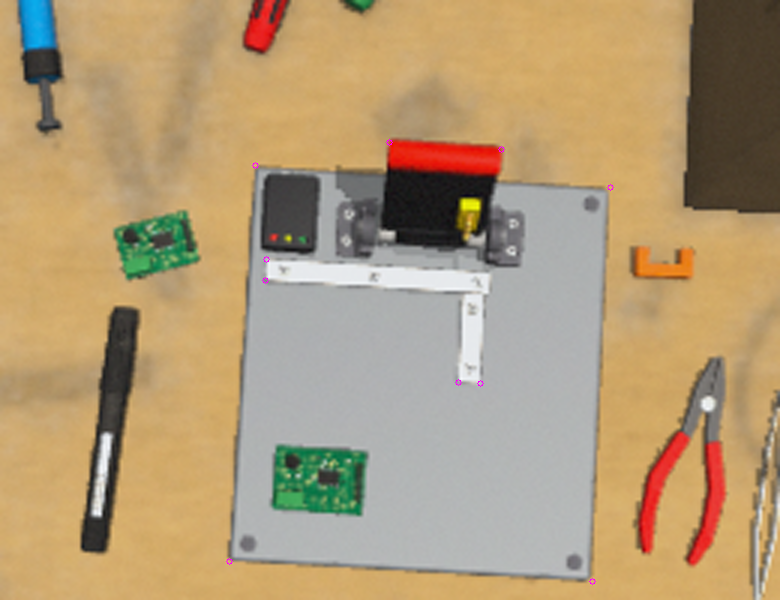

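```bash
cat > h.py <<'E'
import numpy as np, cv2
from cell import robot, monitor, imaging, spotter
from scipy.spatial.transform import Rotation as Ro
J=np.array([494.9,59.2]); A=-0.045
RJ=Ro.from_euler("z",A).as_matrix(); O=np.array([*J,0])
L=73.0
def rot(tilt=0,turn=0):  # tilt>0: gripper body leans to jig +x (deg); turn about tool z
    return RJ@Ro.from_euler("y",tilt,degrees=True).as_matrix()@np.diag([1.,-1,-1])@Ro.from_euler("z",turn,degrees=True).as_matrix()
def tcp(p,R): return O+RJ@np.array(p,float)-L*R[:,2]   # fingertip centre in jig mm -> TCP
def tip():
    s=monitor.sense(); return RJ.T@(s["tool_pos"]+L*s["tool_rot"][:,2]-O)
def go(p,R,v=150,f=None,turn=False): 
    return robot.line_to(tcp(p,R),v=v,rotation=R if turn else None,f_stop=f)
def st(tag): 
    s=monitor.sense(); print(tag,"t",round(s["t"],1),"tip",np.round(tip(),1),"F",np.round(RJ.T@s["ft_force"],1))
E
python3 - <<'E'
from h import *
R=rot()
for p,r in(((-98,53,60),R),((0,53,14),R),((22,101,16),rot(-10,90)),((22,101,16),rot(-10,-90)),((120,0,180),rot(25)),((0,0,40),rot(0))):
    q=robot.solve_ik(tcp(p,r),r); print(p,None if q is None else np.round(q,0))
robot.close(20)
robot.movep(tcp((-98,53,60),R),R); st("above")
go((-98,53,22),R,80); print(go((-98,53,4),R,15,3)); st("plate")
print(monitor.sense()["grip_width"])
E
```

```text
(-98, 53, 60) [ 16.  17. 126.  -0.  36. 109.]
(0, 53, 14) [ 13.  28. 116.  -0.  35. 105.]
(22, 101, 16) [  19.   28.  119.   -9.   25. -151.]
(22, 101, 16) [ 19.  28. 119.  -9.  25.  29.]
(120, 0, 180) [ 3. 36. 78.  3. 90. 95.]
(0, 0, 40) [  7.  25. 117.  -0.  38.  99.]
above t 4.4 tip [-97.5  52.7  60.1] F [ 0.1 -0.9  0. ]
True
plate t 5.9 tip [-98.   53.    9.6] F [-1.6  0.1  8. ]
-0.0013657673831518995
```

Run:
```python
from h import *
R=rot(); Q=rot(-10,-90)
go((-98,53,13),R,40); go((-98,53,13),R,40)
go((-15,53,13),R,70); st("mid")
print(go((10,53,13),R,25,5)); st("fence x")
go((-14,53,13),R,100); go((-14,53,50),R,150)
robot.movep(tcp((22,104,50),Q),Q); go((22,104,16),Q,100); st("side")
go((22,55,16),Q,60); print(go((22,30,16),Q,25,5)); st("fence y")
im=imaging.camera("top"); cv2.imwrite("pics/p1.png",cv2.resize(im[170:370,230:430],(600,600),interpolation=cv2.INTER_CUBIC)[:,:,::-1])
im=imaging.camera("side"); cv2.imwrite("pics/p1s.png",cv2.resize(im[150:350,200:460],(780,600),interpolation=cv2.INTER_CUBIC)[:,:,::-1])
```

```text
mid t 7.7 tip [-15.5  53.   13. ] F [-0.5  0.5  0. ]
True
fence x t 8.3 tip [-1.3 52.8 12.6] F [ 0.2  0.9 -0.6]
side t 10.7 tip [ 21.8 103.8  15.7] F [ 1.2 -0.1  0.2]
True
fence y t 12.4 tip [22.6 38.9 16.2] F [-0.5  6.1  0.4]
```

View pics/p1s.png

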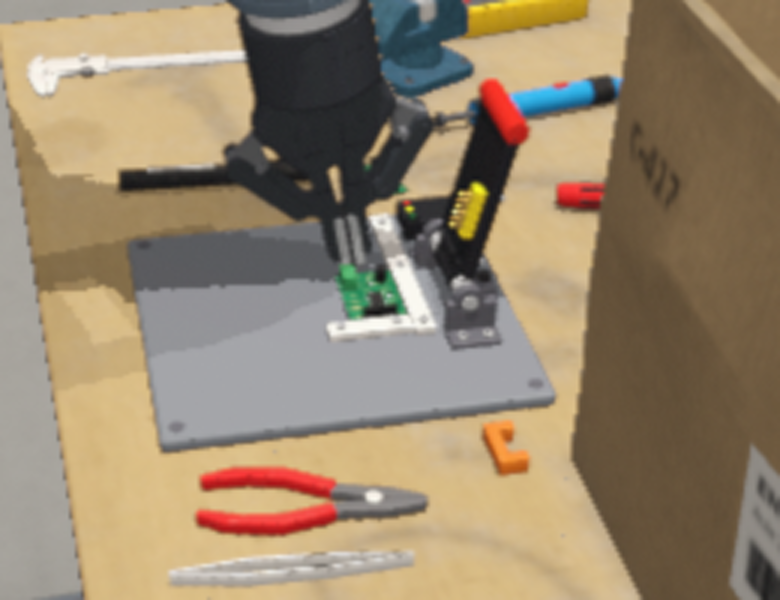

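The board (crop about (370,290)) lies in the corner and both fences stopped the tool. I'll push once more on each side to square it, then back off and look.

Run:
```python
from h import *
R=rot(); Q=rot(-10,-90)
go((22,52,16),Q,80); go((22,52,45),Q,150)
robot.movep(tcp((-14,3,45),R),R); go((-14,3,13),R,100)
print(go((8,3,13),R,20,6)); st("x")
go((-14,3,13),R,80); go((-14,3,45),R,150)
robot.movep(tcp((22,52,45),Q),Q); go((22,52,16),Q,100)
print(go((22,30,16),Q,20,6)); st("y")
go((22,52,16),Q,80); go((22,60,60),Q,150)
go((-60,150,160),Q,250); st("off")
im=imaging.camera("top"); cv2.imwrite("pics/p2.png",im[:,:,::-1]); cv2.imwrite("pics/p2c.png",cv2.resize(im[220:300,300:400],(800,600)[:1]+(640,),interpolation=cv2.INTER_CUBIC)[:600,:,::-1])
im=imaging.camera("side"); cv2.imwrite("pics/p2s.png",cv2.resize(im[210:280,290:370],(640,560),interpolation=cv2.INTER_CUBIC)[:,:,::-1])
```

```text
True
x t 15.5 tip [-1.4  2.9 12.7] F [ 0.3 -0.5 -0.2]
True
y t 18.6 tip [22.2 38.8 16.1] F [-0.5  6.2  0.5]
off t 20.2 tip [-60.3 149.4 159. ] F [-0.  -0.6 -0. ]
```

View pics/p2c.png

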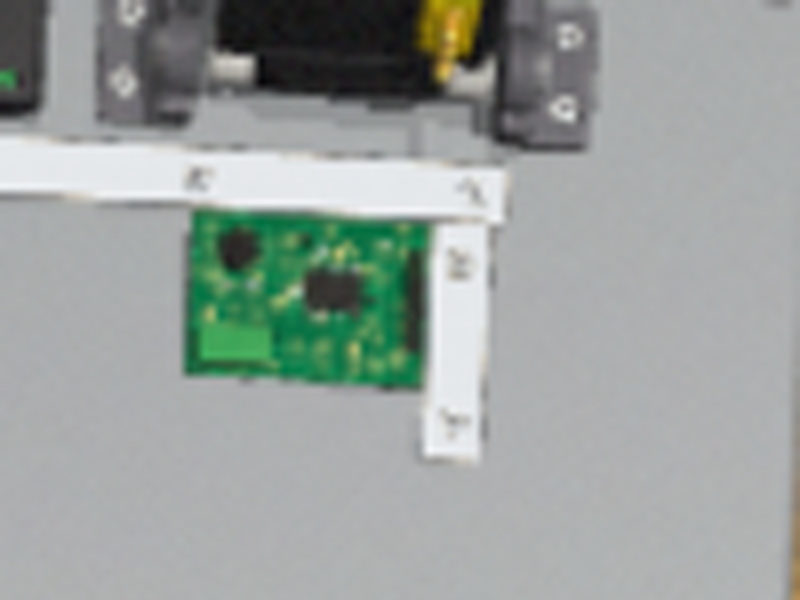

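View pics/p2s.png

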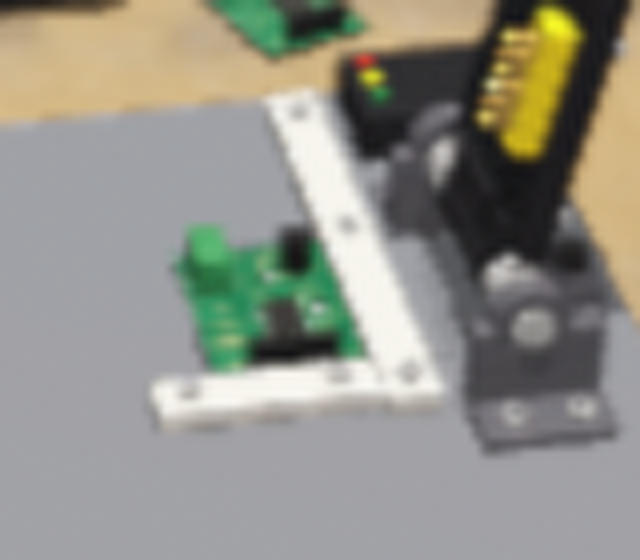

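The top crop shows the board flush against both fences, with its corner at (430,220). The side crop agrees. The y stop reads 2 mm past nominal, so I'm shifting the jig origin by -2 in y, then swinging the head.

```bash
sed -i 's/59.2\]/57.2]/' h.py
cat >> h.py <<'E'
def pose(th,r=86.,gap=0.):  # th deg: tip centre and rotation touching the head's back at radius r
    a=np.radians(th); u=np.array([-np.cos(a),0,np.sin(a)]); n=np.array([np.sin(a),0,np.cos(a)])
    t=25*th/103; tr=np.radians(t); l=np.array([-np.cos(tr),0,np.sin(tr)])
    return np.array([75,0,33])+r*u+(4+gap)*n-11*l, rot(t)
E
python3 - <<'E'
from h import *
p,R=pose(103,86,18); up=p-75*R[:,2]@RJ
for th in (103,70,40,5): assert robot.solve_ik(tcp(*pose(th)),pose(th)[1]) is not None
print(p,up)
up[2]=max(up[2],205)
robot.movep(tcp(up,R),R); st("behind, above"); go(p,R,120); st("behind")
for th in list(range(103,11,-7))+[10]:
    p,R=pose(th); go(p,R,90,20,True)
    F=RJ.T@monitor.sense()["ft_force"]; print(th,np.round(F,1))
    if np.linalg.norm(F)>20: break
st("low")
im=imaging.camera("side"); cv2.imwrite("pics/p3s.png",cv2.resize(im[150:350,200:460],(780,600),interpolation=cv2.INTER_CUBIC)[:,:,::-1])
E
```

```text
[125.75131776   0.         107.1981015 ] [1.57447687e+02 1.79087686e-16 1.75171186e+02]
behind, above t 21.3 tip [156.7   0.3 204.2] F [-0.   0.3 -0.2]
behind t 22.4 tip [126.4   0.2 108. ] F [ 0.1  0.  -0.1]
103 [ 0.2  0.1 -0. ]
96 [ 1.1 -0.7 -0.3]
89 [ 1.7  0.2 -0.5]
82 [ 1.2  0.1 -0.5]
75 [ 2.3 -0.1  0.7]
68 [ 1.2 -0.5  0.7]
61 [ 1.7 -0.2  1.1]
54 [ 1.  -0.7  2.3]
47 [ 0.9 -0.5  2.4]
40 [ 0.7 -1.3  2.7]
33 [ 0.4 -0.4  2.4]
26 [-0.4 -0.8  2.9]
19 [-0.7 -1.   2.5]
12 [-1.8 -0.2  2.9]
10 [ 1.8 -1.1  2.7]
low t 26.6 tip [ 2.4  0.  51.6] F [ 1.8 -1.1  2.7]
```

View pics/p3s.png

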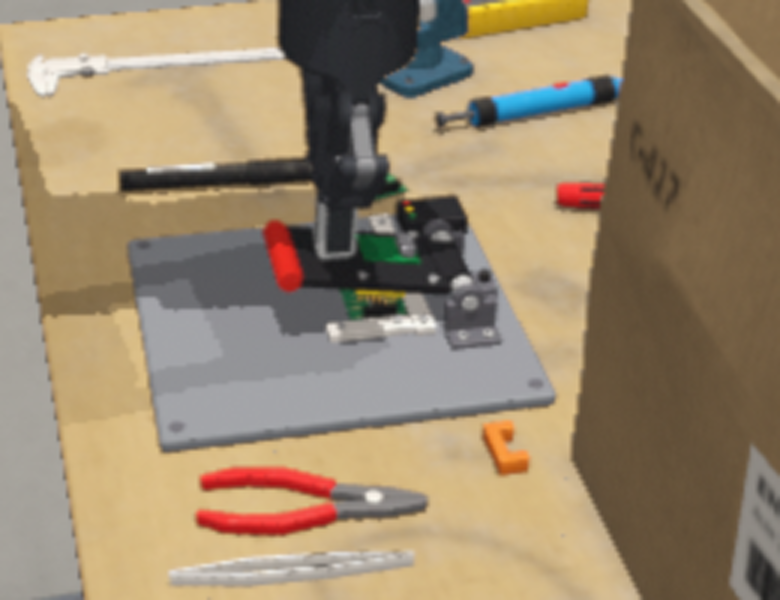

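The head is almost down, with the fingertip on the bare back at about (335,250). The pins sit just above the header at (380,297). Next is the gentle final press.

Run:
```python
from h import *
p,R=pose(3); go(p,R,20,12,True); st("3deg")
p,R=pose(0); p[2]-=3; print(go(p,R,8,8,True)); st("down"); robot.wait(0.5); st("hold")
im=imaging.camera("side"); cv2.imwrite("pics/p4s.png",cv2.resize(im[190:290,270:400],(780,600),interpolation=cv2.INTER_CUBIC)[:,:,::-1])
```

```text
3deg t 27.4 tip [ 0.5  0.  41.5] F [1.5 0.8 3.1]
True
down t 28.0 tip [ 0.2  0.  36.4] F [-1.8 -1.  10.1]
hold t 28.5 tip [ 0.2  0.  36.4] F [-1.7 -0.2 10.1]
```

View pics/p4s.png

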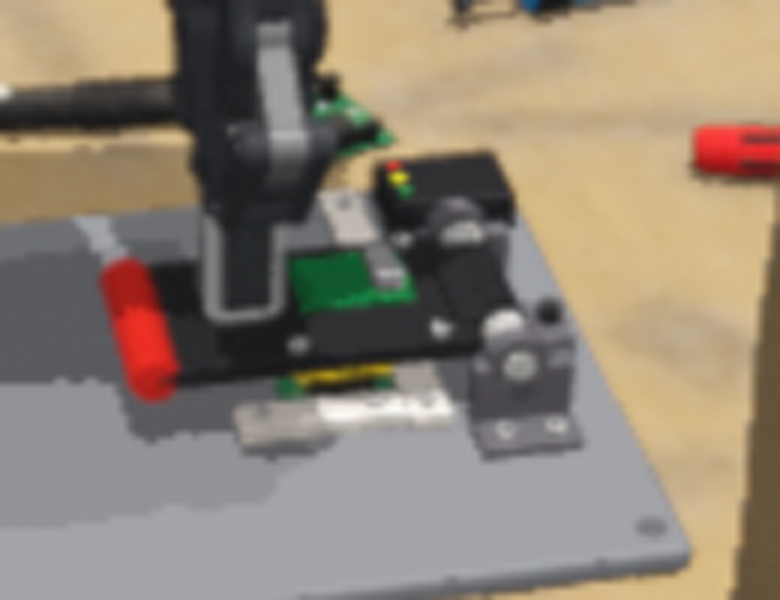

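The head looks flat on the board, and z matches the stop. I'll press a little further: a stiff rise in force would confirm the hard stop.

Run:
```python
from h import *
p=tip(); R=rot(0); p[2]-=1.5; print(go(p,R,5,4)); robot.wait(0.3); st("hold")
```

```text
True
hold t 29.1 tip [ 0.2  0.  36.4] F [-1.3 -0.4 10.2]
```

Run:
```python
from h import *
s=monitor.sense(); z0=s["tool_pos"].copy()
for d in (0.3,0.6,0.9):
    robot.line_to(z0-[0,0,d],v=5,f_stop=12); robot.wait(0.3)
    F=np.mean([monitor.sense()["ft_force"][2] for _ in range(3)]); print(d,round(float(monitor.sense()["tool_pos"][2]-z0[2]),2),round(float(F),1))
    if F>16: break
```

```text
0.3 -0.04 10.8
0.6 -0.21 12.4
0.9 -0.36 15.1
```

Run:
```python
from h import *
st("final"); print(robot.hand_in())
```

```text
final t 30.8 tip [ 0.2  0.1 36.1] F [-2.1 -0.3 15.1]
the job is handed in; nothing more can be done
None
```

The board was pushed into the corner against both fences, and the probe head is held down on it at its hard stop with about 15 N; I handed the job in at 30.8 s, but no verdict came back.

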